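# Release the latched key on the topping-up station

## Task

One of the four rubber-booted push-push keys on the barrel topping-up station has been left latched in, so its valve is still on; under the boots they all look alike. Tap the keys lightly with the fingertips to feel which one is latched, then press that key fully home and let it spring out, so that all four keys end up out. Do not push any of the other three keys in far enough to switch it, even for a moment, and leave everything standing on the bench and on the station where it is: nothing is to be picked up.

Things in the scene. Friction and masses are not known exactly. Their poses are not given: they have to be found in the camera images.
- station: topping-up station, bolted down: grey enclosure 150 (its x) by 260 mm (its y), lid 72 mm high, key row 30 mm to the robot's side of its centre; 150 mm beyond its centre a valve manifold 300 mm wide, 99 mm tall. Origin: centre of the enclosure's underside, on the bench; x away from the robot, across the key row; y along the row to the robot's left; z up. Yaw within 0.35 rad
- key1 (a point): leftmost key seen from the robot: centre of its black rubber boot's flat top (20 mm wide) at rest, 92 mm above the bench, 20 mm above the lid; does not move with the boot. Boot 26 mm across in a steel collar 36 mm across, 5.5 mm high; keys 54 mm apart. All four look alike at all times, as the switch plunger is under the boot. The boot alone is soft: under 1 N over its first 4 mm
- key2 (a point): second key from the left: same point, same boot. Feel of any key that is OUT: a fingertip pushing with 3 to 5 N is stopped firmly about 1 mm down; the key yields only above about 7 N and, if let go before it switches, comes back out by itself
- key3 (a point): third key from the left: same point, same boot. Feel of the key that is LATCHED in: the boot gives softly (under 1 N) for about 4 mm, and a fingertip pushing with 3 to 5 N is stopped firmly about 5 mm down; it yields only above about 7 N; a light tap leaves it latched
- key4 (a point): rightmost key: same point, same boot. Switching of any key: once a fingertip has pushed it about 8.5 mm down it changes over as soon as it is let go: a latched one springs out, an out one latches in; let go earlier, it stays as it was. Pushing takes 8 to 10 N; hard stop about 10.5 mm down
- bung_lid_mid (a point): white silicone barrel bung standing on the rear strip of the station's lid, tapered round plug 43 mm below, 51 mm above, 35 mm tall, 60 g, loose; this point is its middle (half-way up). Leave it be
- bung_bench_mid (a point): an equal bung, standing on the bench in front of the station; this point is its middle (half-way up). Leave it be
- glass_mid (a point): stemmed tasting glass, 155 mm tall, at most 65 mm wide, standing on the bench to the left of the station; this point is its middle (half-way up). Leave it be
- cup_mid (a point): white plastic measuring cup, 68 mm wide at the rim, 62 mm tall, standing on the bench to the right of the station; this point is its middle (half-way up). Leave it be
- torch_mid (a point): aluminium hand torch lying on the bench, 130 mm long, head 38 mm across; this point is its middle (half-way up). Leave it be
- bottle_mid (a point): green wine bottle, 74 mm across, 290 mm tall, standing on the bench at the far left; this point is its middle (half-way up). Leave it be
- plunger_a (a joint): travel of switch plunger A in m: 0 out, about 0.004 latched in, 0.0086 at its stop, growing as it is pressed; it switches at about 0.006. The plungers A to D sit under the four boots in an unknown order that changes every time, so the number does not tell which key it is
- plunger_b (a joint): travel of switch plunger B in m: 0 out, about 0.004 latched in, 0.0086 at its stop, growing as it is pressed; it switches at about 0.006. The plungers A to D sit under the four boots in an unknown order that changes every time, so the number does not tell which key it is
- plunger_c (a joint): travel of switch plunger C in m: 0 out, about 0.004 latched in, 0.0086 at its stop, growing as it is pressed; it switches at about 0.006. The plungers A to D sit under the four boots in an unknown order that changes every time, so the number does not tell which key it is
- plunger_d (a joint): travel of switch plunger D in m: 0 out, about 0.004 latched in, 0.0086 at its stop, growing as it is pressed; it switches at about 0.006. The plungers A to D sit under the four boots in an unknown order that changes every time, so the number does not tell which key it is

How it is judged:
By the outcome, as a careful person would: the job done as asked, in the order asked, and still so for the second after the job is handed in, with the robot touching nothing.
It also fails if it takes over 54 s, if anything falls off the work surface, if the arm or the gripper's body presses on something with over 40 N, if the wrist force passes 120 N, or if a joint passes its speed limit or range.

## Robot

A 6-joint arm with a two-finger parallel gripper is mounted at the origin on the work surface. World frame = base frame: x ahead of the robot, y to its left, z up, the work surface at z = 0. Lengths are in m, angles in rad, forces in N, time in s.
With the tool pointing down it reaches from about 0.425 to 0.95 m from the base axis. Payload 3.5 kg.
Tool frame: the origin (TCP) lies at the very end of the fingers, on their centre line; the grasp point (between the pads) lies 19 mm behind it; z points along the fingers, y is the line along which they close (so a half turn about z gives the same grasp; the last joint's range is limited). The gripper opens to 85 mm and grips with 20 to 120 N. Pads are 22 mm wide; open, the fingers measure 114 mm over their backs; the gripper's body (76 mm by 85 mm) begins 54 mm behind the grasp point. The pads swing forward as they close: fully open they stand 13 mm farther back than shut.
Start: joints at [-1.469, 0.286, 1.577, -0, 1.279, -0.15], TCP at [0.168, -0.654, 0.231] pointing down, gripper open.
Joint ranges: [-2.77, 2.77], [-0.9, 2.22], [0.21, 2.48], [-1.53, 4.67], [0.24, 2.81], [-2.84, 2.84]. Speed limits (rad/s): [2.79, 2.79, 3.14, 3.14, 3.14, 3.14].

## Interface

Orientations are given as a unit quaternion [x, y, z, w].
In Python, from plant import ctrl gives the robot as it stands.
- The arm moves only by the tool carry_out, never from a script. Its argument "deltas" is one flat list of numbers, 6 for each row, row after row: the shift along the tool's x, y, z in m, then the turn, a rotation vector about the tool's x, y, z in rad. A call has 1 to 5 rows; each row is the pose to reach, as a shift and turn from the pose commanded when the call began, along the tool's axes at that moment; what a row does not reach only later rows make up. A row lasts 1/8 s, in which the tool goes at most 62.5 mm and 10.7 degrees, less where a joint would pass 70% of its speed; a pose out of reach is approached as far as the arm can. A call with a gripper value outside its range is refused whole. "grip" is the opening in per cent of the stroke, from 0 (shut) to 100 (fully open), set as the call begins (left out, the last holds). The fingers move at their own pace and stop on an object; "grip_force" is the grip in N (left out, the last holds). Time passes only in rows, so rows that repeat a pose let the fingers close. It gives the time, the measured TCP pose, the force, the opening and the grip force at its end, in the units of the state.
- ctrl.get_state(): the state, without advancing time (a new reading comes with each control period).
- ctrl.read_camera(name): name is "scene" or "top" or "wrist"; returns (picture, depth): 420x560x3 uint8, red, green, blue; 420x560 float32, m along the optical axis (not along the pixel's ray), 0 where there is no reading.
- ctrl.camera_model(name): a dict with "intrinsics" (3x3 intrinsics, pixels), "extrinsics" (4x4, takes a point from world to camera coordinates); the wrist camera has in their place "hand_eye" (4x4, takes a point from camera to tool coordinates, whose origin is the TCP and whose axes are the flange's). Camera axes: x right, y down, z forward; pixel columns grow to the right and rows downward; lengths in m; the calibration is good to about 2 mm. A picture is of the moment at which its call begins: read the wrist's pose just before it. camera_model takes no time and is no camera call.
- ctrl.sign_off(): hands the job in; it is judged then, once.
Trained networks look in the newest picture that a camera, given by its name, has taken for a name from the list of things; names that differ only in an ending like _2 or _b are one class to them, and where a whole thing is asked for, a point or a joint stands for the part that bears it (a point fixed in the world has none). Each returns a list of dicts, best first, with "score" (0 to 1); they miss things now and then, are a little off and sometimes report something else, mostly with a low value. They report only what shows in the picture. A call takes as long as a camera call.
- ctrl.find_in(camera, query): "uv" ([column, row] in pixels, amid what is visible of it).
The state is a dict: "time": time; "qpos": joint angles; "dq": joint speeds; "joint_efforts": joint torques, N m; "eef_pos": TCP position; "tcp_rot": TCP orientation; "contact_force": force on the tool from outside, world axes, zero at the start; "wrist_torque": the same for the moment, N m; "opening": opening from 0.0 (shut) to 1.0 (fully open); "finger_force": force on a finger pad.
Only numpy, scipy, OpenCV 4.12 (cv2) and the standard library are available. Lean on these libraries where they do the work, as an engineer would, in place of code of your own. Each camera call takes 0.05 s, during which the arm holds its last target. There are 200 camera calls.

## Working session

There is one attempt and no reset: what is moved stays moved. The work goes in short steps, Python scripts to look and compute and a tool call to move; the robot and the scene stay as the last step left them, time stands still between calls to the robot, and variables do not carry over. Pictures are saved under pics/ and viewed, at most 10 in all, crops included, and the job is handed in when it is done.

Besides the shell and the picture viewer there is one more tool, called after ">>>" as a command line: name --argument value ..., lists and objects as JSON in quotes. carry_out: Moves the arm, as the interface text tells. Its arguments: {"type":"object","properties":{"deltas":{"type":"array"},"grip":{"type":"number"},"grip_force":{"type":"number"}},"required":["deltas"]}

```bash
mkdir -p pics
cat > h.py <<'E'
import numpy as np, cv2
from plant import ctrl
from scipy.spatial.transform import Rotation as R
def world(cam,uv,d,st=None):
    m=ctrl.camera_model(cam);K=m["intrinsics"]
    p=np.linalg.inv(K)@np.array([uv[0],uv[1],1.])*d
    if "extrinsics" in m: return (np.linalg.inv(m["extrinsics"])@np.r_[p,1])[:3]
    t=(np.array(m["hand_eye"])@np.r_[p,1])[:3]
    return R.from_quat(st["tcp_rot"]).apply(t)+st["eef_pos"]
def onplane(cam,uv,z,st=None):
    a=world(cam,uv,.1,st);b=world(cam,uv,1.,st);return a+(b-a)*(z-a[2])/(b[2]-a[2])
E
python3 - <<'E'
from h import *
s=ctrl.get_state();print({k:np.round(v,3).tolist() for k,v in s.items()})
for c in("top","scene"):
    im,d=ctrl.read_camera(c);cv2.imwrite(f"pics/{c}.png",im[:,:,::-1]);np.save(c,d)
    for k in("key1","station","bung_lid_mid","glass_mid","bottle_mid"):
        for r in ctrl.find_in(c,k)[:5]:
            u=r["uv"];dd=d[int(u[1]),int(u[0])]
            print(c,k,np.round(u),round(r["score"],2),np.round(world(c,u,dd),3))
E
```

```text
{'time': 0.0, 'qpos': [-1.469, 0.287, 1.578, 0.0, 1.279, -0.15], 'dq': [0.0, 0.001, 0.0, -0.001, 0.0, -0.002], 'joint_efforts': [-0.0, -40.598, -29.262, -0.0, 0.006, 0.0], 'eef_pos': [0.168, -0.653, 0.23], 'tcp_rot': [0.992, 0.126, 0.0, -0.001], 'contact_force': [0.725, -0.546, 0.295], 'wrist_torque': [0.001, 0.058, -0.038], 'finger_force': 0.0, 'opening': 0.995}
top key1 [250. 189.] 0.9 [0.618 0.068 0.073]
top station [246. 186.] 0.65 [0.627 0.079 0.071]
top bung_lid_mid [236. 179.] 0.8 [0.635 0.1   0.105]
top glass_mid [153. 226.] 0.95 [0.517 0.275 0.141]
top bottle_mid [ 82. 224.] 0.82 [0.512 0.409 0.189]
scene key1 [342. 236.] 0.77 [0.675 0.039 0.062]
scene station [340. 236.] 0.66 [0.677 0.026 0.071]
scene bung_lid_mid [345. 207.] 0.57 [0.65  0.086 0.11 ]
scene bottle_mid [378. 128.] 0.57 [0.547 0.408 0.146]
```

View pics/top.png

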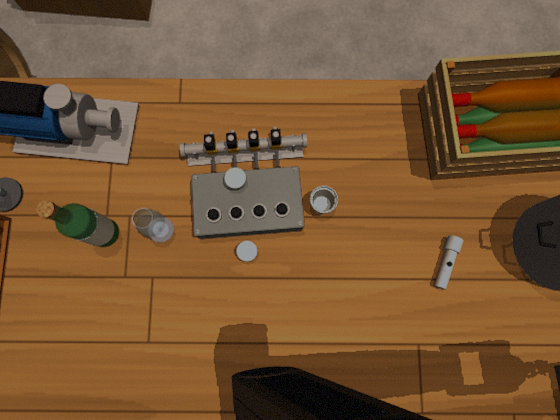

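View pics/scene.png

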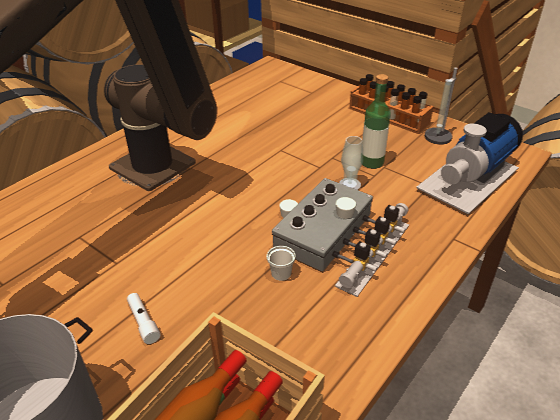

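The top view shows the four keys at about (213,214), (236,212), (259,211) and (282,209), with the lid bung at (235,179) behind key2. The scene view agrees, and nothing stands between the arm and the keys above lid height.

Run:
```python
from h import *
P=np.array([onplane("top",u,.092) for u in((213,214),(236,212),(259,211),(282,209))]);print(P.round(3))
v=P[0]-P[3];print("yaw",np.arctan2(-v[0],v[1]),np.linalg.norm(v[:2]))
s=ctrl.get_state();r=R.from_quat(s["tcp_rot"]);print(r.as_matrix().round(3))
c=P.mean(0)+[0,0,.2];print(c, r.inv().apply(c-s["eef_pos"]).round(3))
print(ctrl.camera_model("wrist"))
```

```text
[[ 0.554  0.152  0.092]
 [ 0.559  0.099  0.092]
 [ 0.561  0.045  0.092]
 [ 0.567 -0.008  0.092]]
yaw 0.0806202749042786 0.16076941643568293
[[ 0.968  0.249  0.   ]
 [ 0.249 -0.968 -0.   ]
 [ 0.     0.    -1.   ]]
[0.56007111 0.07197153 0.292     ] [ 0.56  -0.605 -0.061]
{'intrinsics': array([[290.61000603,   0.        , 278.02087895],
       [  0.        , 290.61000603, 211.8003966 ],
       [  0.        ,   0.        ,   1.        ]]), 'hand_eye': array([[-8.32251464e-05, -9.54536456e-01, -2.98094191e-01,
         7.52992693e-02],
       [ 9.99999415e-01,  2.42001906e-04, -1.05411225e-03,
         5.23406559e-04],
       [ 1.07832794e-03, -2.98094104e-01,  9.54535878e-01,
        -1.40849019e-01],
       [ 0.00000000e+00,  0.00000000e+00,  0.00000000e+00,
         1.00000000e+00]])}
```

>>> carry_out --deltas '[0.04,-0.043,0,0,0,0,0.08,-0.086,0,0,0,0,0.12,-0.13,0,0,0,0,0.16,-0.173,0,0,0,0,0.2,-0.216,0,0,0,0]' --grip 0

```text
time: 1.23
eef_pos: [0.3088, -0.393, 0.2316]
tcp_rot: [0.992, 0.125, 0.0, 0.0]
contact_force: [0.6, -1.2, -0.1]
opening: 0.002
finger_force: 0.0
```

>>> carry_out --deltas '[0.04,-0.043,0,0,0,0,0.08,-0.086,0,0,0,0,0.12,-0.13,0,0,0,0,0.16,-0.173,0,0,0,0,0.2,-0.216,0,0,0,0]'

```text
time: 1.85
eef_pos: [0.4487, -0.1339, 0.2319]
tcp_rot: [0.992, 0.126, 0.001, 0.0]
contact_force: [0.3, -0.6, -0.4]
opening: 0.002
finger_force: 0.0
```

>>> carry_out --deltas '[0.04,-0.043,0,0,0,0.04,0.08,-0.086,0,0,0,0.09,0.12,-0.13,0,0,0,0.13,0.16,-0.173,0,0,0,0.172,0.16,-0.173,0,0,0,0.172]'

```text
time: 2.48
eef_pos: [0.5607, 0.075, 0.2313]
tcp_rot: [0.999, 0.042, 0.0, -0.0]
contact_force: [-1.0, -0.6, -1.2]
opening: -0.001
finger_force: 0.0
```

Run:
```python
from h import *
s=ctrl.get_state()
im,d=ctrl.read_camera("wrist");cv2.imwrite("pics/w1.png",im[:,:,::-1])
print(s["eef_pos"],s["contact_force"])
for k in("key1","key2"):
  for r in ctrl.find_in("wrist",k)[:5]:
    u=r["uv"];print(k,np.round(u),round(r["score"],2),onplane("wrist",u,.092,s).round(4),d[int(u[1]),int(u[0])],world("wrist",u,d[int(u[1]),int(u[0])],s).round(4))
```

```text
[0.56070886 0.07499091 0.23131235] [-1.04911825 -0.6181929  -1.18086005]
key1 [291. 119.] 0.95 [0.6388 0.0697 0.092 ] 0.28809813 [0.639  0.0688 0.0697]
key1 [204. 193.] 0.32 [0.5617 0.1487 0.092 ] 0.28915197 [0.5614 0.149  0.0907]
key2 [291. 119.] 0.95 [0.6388 0.0697 0.092 ] 0.28809813 [0.639  0.0688 0.0697]
key2 [204. 193.] 0.32 [0.5617 0.1487 0.092 ] 0.28915197 [0.5614 0.149  0.0907]
```

View pics/w1.png

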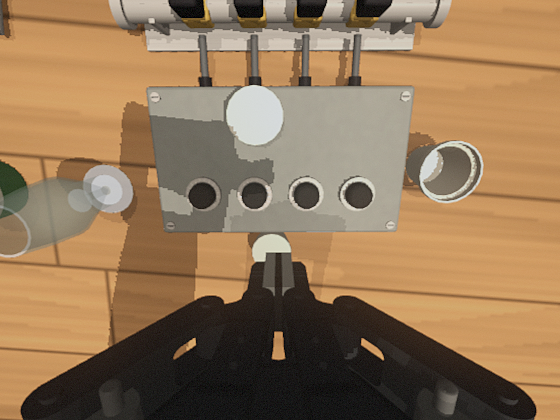

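The wrist view shows the boots at about (203,195), (254,195), (305,194) and (357,194), with the closed fingertips at (280,255). Next I'll refine the key centres.

Run:
```python
from h import *
s=ctrl.get_state()
im=cv2.imread("pics/w1.png",0)
_,d=ctrl.read_camera("wrist")
P=[]
for u in((203,195),(254,195),(305,194),(357,194)):
    x,y=u;w=im[y-22:y+23,x-22:x+23]
    n,l,st,c=cv2.connectedComponentsWithStats((w<60).astype(np.uint8))
    i=l[22,22];cc=c[i]+[x-22,y-22]
    # boot top from depth: patch of points highest
    dd=d[y-22:y+23,x-22:x+23];q=np.array([world("wrist",(x-22+b,y-22+a),dd[a,b],s) for a in range(45) for b in range(45)])
    t=q[q[:,2]>np.percentile(q[:,2],99)-.004]
    P.append(t.mean(0)); print(cc.round(1),st[i].tolist(),onplane("wrist",cc,.09,s).round(4),"depth",t.mean(0).round(4),len(t),q[:,2].max().round(4))
P=np.array(P);v=P[0]-P[3];print(np.arctan2(-v[0],v[1]),np.linalg.norm(v[:2]))
r=R.from_quat(s["tcp_rot"])
for p in P:print((r.inv().apply(np.r_[p[:2],.092]-s["eef_pos"])).round(4))
```

```text
[201.8 195.4] [8, 10, 27, 26, 547] [0.5578 0.1472 0.09  ] depth [0.5597 0.1498 0.1001] 422 0.372Traceback (most recent call last):
  File "<stdin>", line 11, in <module>
  File "h.py", line 5, in world
    m=ctrl.camera_model(cam);K=m["intrinsics"]
ValueError: time passes only in moves, steps and waits
```

```bash
sed -i 's/m=ctrl.camera_model(cam);/m=CM[cam];/; s/^def world/CM={c:ctrl.camera_model(c) for c in("top","wrist")}\ndef world/' h.py
cat > keys.py <<'E'
from h import *
s=ctrl.get_state()
g,d=ctrl.read_camera("wrist")
P=[]
for u in((202,195),(253,195),(305,194),(357,194)):
    x,y=u
    q=np.array([world("wrist",(i,j),d[j,i],s) for j in range(y-22,y+23) for i in range(x-22,x+23) if d[j,i]>.2])
    t=q[(q[:,2]>.086)&(q[:,2]<.1)]
    w=(g[y-22:y+23,x-22:x+23].max(2)<60).astype(np.uint8);n,l,st,c=cv2.connectedComponentsWithStats(w);cc=c[l[22,22]]+[x-22,y-22]
    P.append((t[:,:2].max(0)+t[:,:2].min(0))/2);print(cc.round(1),onplane("wrist",cc,.085,s).round(4),t.mean(0).round(4),P[-1].round(4),np.ptp(t,0).round(4),len(t),np.percentile(t[:,2],[50,95]).round(4))
P=np.array(P);v=P[0]-P[3];print(np.arctan2(-v[0],v[1]),np.linalg.norm(v[:2]))
r=R.from_quat(s["tcp_rot"])
for p in P:print((r.inv().apply(np.r_[p[:2],.092]-s["eef_pos"])).round(4))
E
python3 keys.py
```

```text
[197.7 194.2] [0.5573 0.1522 0.085 ] [0.5573 0.1521 0.0897] [0.5566 0.1527] [0.0247 0.0253 0.007 ] 475 [0.0899 0.0914]
[253.7 195.8] [0.5601 0.0953 0.085 ] [0.5621 0.0989 0.0897] [0.5616 0.099 ] [0.0239 0.0245 0.0059] 472 [0.09   0.0914]
[305.3 194.2] [0.5659 0.0431 0.085 ] [0.5668 0.0458 0.0897] [0.5665 0.0456] [0.0247 0.0246 0.0067] 471 [0.0899 0.0912]
[357.4 194.3] [ 0.5701 -0.0097  0.085 ] [ 0.5715 -0.0073  0.0896] [ 0.5711 -0.0083] [0.0243 0.0245 0.0063] 472 [0.0898 0.0912]
0.08951560512675173 0.1616700922063514
[ 0.0037 -0.0819  0.1392]
[ 0.0045 -0.0279  0.1393]
[0.0051 0.0257 0.1393]
[0.0054 0.0797 0.1393]
```

>>> carry_out --deltas '[0.004,-0.045,0.03,0,0,0,0.004,-0.082,0.07,0,0,0,0.004,-0.082,0.115,0,0,0,0.004,-0.082,0.129,0,0,0,0.004,-0.082,0.129,0,0,0]'

```text
time: 3.35
eef_pos: [0.5571, 0.1527, 0.1021]
tcp_rot: [0.999, 0.039, -0.001, 0.0]
contact_force: [0.4, 0.6, -0.7]
opening: 0.001
finger_force: 0.0
```

>>> carry_out --deltas '[0,0,0.006,0,0,0,0,0,0.009,0,0,0,0,0,0.011,0,0,0,0,0,0.012,0,0,0,0,0,0.012,0,0,0]'

```text
time: 3.98
eef_pos: [0.5575, 0.1538, 0.0906]
tcp_rot: [0.999, 0.04, 0.0, 0.0]
contact_force: [1.1, 0.8, 0.7]
opening: -0.002
finger_force: 0.3
```

>>> carry_out --deltas '[0,0,0.001,0,0,0,0,0,0.001,0,0,0]'

```text
time: 4.22
eef_pos: [0.5574, 0.1539, 0.0894]
tcp_rot: [0.999, 0.04, 0.0, -0.0]
contact_force: [0.8, 0.2, 0.2]
opening: 0.005
finger_force: 0.4
```

>>> carry_out --deltas '[0,0,0.001,0,0,0,0,0,0.001,0,0,0]'

```text
time: 4.47
eef_pos: [0.5573, 0.1538, 0.0883]
tcp_rot: [0.999, 0.04, 0.0, -0.0]
contact_force: [0.5, 0.2, 0.8]
opening: 0.001
finger_force: 0.4
```

>>> carry_out --deltas '[0,0,0.001,0,0,0,0,0,0.001,0,0,0]'

```text
time: 4.72
eef_pos: [0.5573, 0.1539, 0.0874]
tcp_rot: [0.999, 0.04, 0.0, -0.0]
contact_force: [-0.9, 0.2, 1.1]
opening: 0.001
finger_force: 0.7
```

>>> carry_out --deltas '[0,0,0.001,0,0,0,0,0,0.001,0,0,0]'

```text
time: 4.97
eef_pos: [0.5574, 0.1539, 0.0866]
tcp_rot: [0.999, 0.04, 0.0, -0.0]
contact_force: [-0.5, -0.8, 3.3]
opening: -0.002
finger_force: 1.7
```

>>> carry_out --deltas '[0,0,-0.016,0,0,0,0,0.054,-0.016,0,0,0,0,0.054,-0.008,0,0,0,0,0.054,-0.005,0,0,0,0,0.054,-0.005,0,0,0]'

```text
time: 5.6
eef_pos: [0.5614, 0.1004, 0.0914]
tcp_rot: [0.999, 0.04, -0.0, 0.0]
contact_force: [-1.4, -0.6, 1.1]
opening: -0.001
finger_force: 0.9
```

>>> carry_out --deltas '[0,0,0.001,0,0,0,0,0,0.001,0,0,0]'

```text
time: 5.85
eef_pos: [0.5615, 0.1006, 0.0907]
tcp_rot: [0.999, 0.04, -0.0, -0.0]
contact_force: [-1.5, -1.0, 3.8]
opening: 0.006
finger_force: 1.8
```

Key2 stops firmly at 1 mm, so it is out. I'll tap keys 3 and 4 the same way.

>>> carry_out --deltas '[0,0,-0.012,0,0,0,0,0.0535,-0.012,0,0,0,0,0.0535,-0.003,0,0,0,0,0.0535,0,0,0,0,0,0.0535,0,0,0,0]'

```text
time: 6.48
eef_pos: [0.566, 0.0469, 0.0908]
tcp_rot: [0.999, 0.04, -0.0, 0.0]
contact_force: [-0.5, -2.6, 3.6]
opening: 0.0
finger_force: 1.7
```

>>> carry_out --deltas '[0,0,-0.012,0,0,0,0,0.0535,-0.012,0,0,0,0,0.0535,-0.003,0,0,0,0,0.0535,0,0,0,0,0,0.0535,0,0,0,0]'

```text
time: 7.1
eef_pos: [0.57, -0.0062, 0.0908]
tcp_rot: [0.999, 0.041, -0.0, 0.0]
contact_force: [-1.7, -2.2, 4.1]
opening: 0.001
finger_force: 1.8
```

Keys 2, 3 and 4 all stop firmly at z≈0.0907. Key1 gave softly down to 0.0866, so key1 is the latched one.

>>> carry_out --deltas '[0,0,-0.02,0,0,0,0,-0.055,-0.02,0,0,0,-0.0005,-0.11,-0.02,0,0,0,-0.0005,-0.16,-0.02,0,0,0,-0.0005,-0.16,-0.012,0,0,0]'

```text
time: 7.72
eef_pos: [0.5568, 0.1567, 0.104]
tcp_rot: [0.999, 0.043, 0.001, -0.001]
contact_force: [-1.0, -0.9, 0.1]
opening: 0.004
finger_force: 0.0
```

>>> carry_out --deltas '[0,0,0.012,0,0,0,0,0,0.016,0,0,0,0,0,0.018,0,0,0,0,0,0.019,0,0,0,0,0,0.019,0,0,0]'

```text
time: 8.35
eef_pos: [0.5564, 0.1524, 0.0844]
tcp_rot: [0.999, 0.039, -0.001, -0.001]
contact_force: [-4.0, 2.4, 7.6]
opening: -0.0
finger_force: 3.9
```

>>> carry_out --deltas '[0,0,0.001,0,0,0,0,0,0.002,0,0,0,0,0,0.003,0,0,0,0,0,0.003,0,0,0]'

```text
time: 8.85
eef_pos: [0.5564, 0.1524, 0.0816]
tcp_rot: [0.999, 0.039, -0.001, -0.001]
contact_force: [-5.9, 1.5, 7.8]
opening: 0.003
finger_force: 4.2
```

>>> carry_out --deltas '[0,0,0.001,0,0,0,0,0,0.001,0,0,0]'

```text
time: 9.1
eef_pos: [0.5564, 0.1524, 0.0808]
tcp_rot: [0.999, 0.039, -0.001, -0.001]
contact_force: [-6.0, 2.4, 8.9]
opening: -0.001
finger_force: 4.7
```

>>> carry_out --deltas '[0,0,-0.005,0,0,0,0,0,-0.012,0,0,0,0,0,-0.025,0,0,0,0,0,-0.025,0,0,0]'

```text
time: 9.6
eef_pos: [0.558, 0.1521, 0.1056]
tcp_rot: [0.999, 0.039, 0.001, 0.0]
contact_force: [-0.5, -0.6, 0.2]
opening: -0.001
finger_force: 0.0
```

>>> carry_out --deltas '[0,0,0.01,0,0,0,0,0,0.014,0,0,0,0,0,0.0155,0,0,0,0,0,0.0155,0,0,0]'

```text
time: 10.1
eef_pos: [0.5565, 0.1524, 0.089]
tcp_rot: [0.999, 0.04, -0.001, 0.0]
contact_force: [-2.8, -1.2, 7.1]
opening: 0.001
finger_force: 3.4
```

Key1 is now firm near the top, well short of its switching depth, so it has sprung out. I'll retreat and check.

>>> carry_out --deltas '[0,0,-0.03,0,0,0,0,0,-0.08,0,0,0,0,0.04,-0.13,0,0,0,0,0.08,-0.14,0,0,0,0,0.08,-0.14,0,0,0]'

```text
time: 10.72
eef_pos: [0.5639, 0.071, 0.2296]
tcp_rot: [0.999, 0.038, 0.001, 0.0]
contact_force: [-0.5, 0.4, -1.1]
opening: -0.0
finger_force: 0.0
```

Run:
```python
from h import *
im,d=ctrl.read_camera("wrist");cv2.imwrite("pics/w2.png",im[:,:,::-1])
```

```text
(no output)
```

View pics/w2.png

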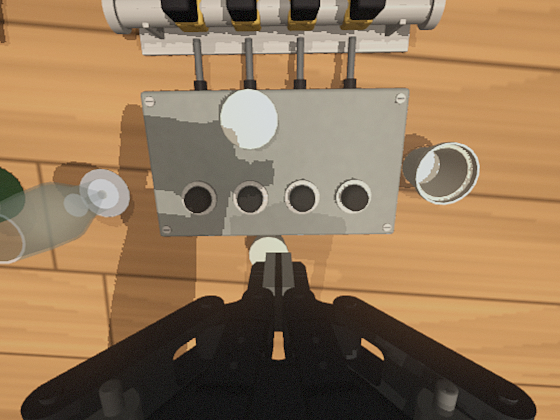

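The lid bung (249,119), glass (105,193), cup (447,172) and bench bung (268,247) are all where they were, and the gripper is clear.

```bash
python3 -c "
from plant import ctrl
print(ctrl.sign_off())"
```

```text
the job is handed in; nothing more can be done
None
```

Key1 (leftmost) was the latched one; I pressed it fully home and it sprang out. By feel all four keys are now out, the other three were only tapped about 1 mm deep, nothing in the wrist view moved, and the job is handed in at about 11 s.

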